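Unbolt and open the chip box hatch

TASK

Open the hatch of the shavings collector box: lift the spring-loaded bolt handle out of its notch, draw the bolt back and leave its handle dropped fully down into the open notch so that the bolt stays drawn, then swing the hatch up about half-way (45 degrees or more) and leave it standing open. Keep clear of the work lamp over the bolt, and leave the other things on the bench where they are.

Things in the scene. Friction and masses are not known exactly. Their poses are not given: they have to be found in the camera images.
- box: Fixed grey collector box, 260 (x) x 400 (y) x 90 mm high; origin on the bench, mid-way along the 260 mm; it spans y -210 to +190 mm. x points away from the robot, y to the left, z up. On its top: the bolt on the left, the hatch on the right, the lamp above the bolt. Bolt axis: parallel to y, at x = -30, z = 120 mm.
- bolt (a joint): Travel of the bolt rod (16 mm round steel, 235 mm long) along the box's +y, m; 0 = shot over the hatch, stop at 0.100. A spring pulls it back to 0 with 2 to 4.5 N, plus about 1 N friction. The hatch is free beyond 0.045.
- handle (a joint): Lift angle of the bolt's handle about the bolt axis, rad: 0 = fully down (the handle then points to the robot, -x of the box, and 15 degrees upward), stop at 1.05. A spring pushes it down (3 to 5 N at the grip point). On the ledge it rests at about 0.5 rad; to slide the bolt freely lift it to 0.55 or more. In a notch it can go down to 0.
- handle_grip (a point): Grip point on the bolt's handle, a square steel bar 14 x 14 mm reaching 92 mm out from the bolt axis; this point lies on its centre line 70 mm from the bolt axis. Its x, y, z axes are the box's turned by the lift angle about y.
- lamp_edge (a point): Middle of the near lower edge of the lamp head (80 x 165 x 24 mm, long side along the box's y); flat underside 300 mm above the bench. The head reaches 80 mm from here away from the robot, over the bolt and the inner part of the handle: no room for an upright hand there; come in tilted, from the robot's side, below the lamp.
- lamp: The fixed work lamp with its stand (a 14 mm tube rising at the far left corner of the box); origin and axes the same as the box's. Must not be pushed.
- hatch (a joint): Opening of the hatch, rad: 0 = shut, 1.7 = stop. Stiff hinge, stays where left; needs 5 to 9 N at the pull bar. Panel 160 x 180 x 12 mm on the right of the box top (its top at z = 102 mm), hinged along y at the box's x = 50, z = 96 mm; opens upward, away from the robot. A shot bolt lies over its keeper pad and blocks it.
- hatch_pull (a point): Middle of the hatch's pull bar: round steel, 12 mm thick, 100 mm long along y, 50 mm above the middle plane of the panel and 135 mm in front of the hinge; clear space of 38 mm below it.
- blank: Bystander: square turning blank of light wood, 50 x 200 x 50 mm; origin at the centre of its underside. Leave alone.
- chisel: Bystander: chisel lying flat, 130 mm wooden handle and 165 mm blade; origin on the bench at the ferrule, blade to +x. Leave alone.
- wax: Bystander: amber jar, 70 mm across, 85 mm high; origin at the centre of its underside. Leave alone.
- ledge (a point): Middle of the closed notch, level with the ledge's top edge; the box's axes. Steel ledge plates, 8 mm thick and 49.5 mm high, stand 24 to 32 mm in front of the bolt axis. They have two notches, each 20 mm wide: the closed one at bolt = 0, the open one on an adjustable plate somewhere between bolt = 0.058 and 0.078. Where is not measured: feel (or look) for it.

How it is judged:
By the outcome, as a careful person would: the job done as asked, in the order asked, and still so for the second after the job is handed in, with the robot touching nothing.
It also fails if it takes over 72 s, if anything falls off the work surface, if the arm or the gripper's body presses on something with over 40 N, if the wrist force passes 120 N, or if a joint passes its speed limit or range.

ROBOT

A 7-joint arm with a two-finger parallel gripper is mounted at the origin on the work surface. World frame = base frame: x ahead of the robot, y to its left, z up, the work surface at z = 0. Lengths are in m, angles in rad, forces in N, time in s.
With the tool pointing down it reaches from about 0.35 to 0.9 m from the base axis. Payload 19.9 kg.
Tool frame: the origin (TCP) lies midway between the tips of the shut fingers; the grasp point (between the pads) lies 19 mm behind it (tcp_to_grasp is the distance from the TCP to the grasp point, in m); x points along the fingers, z is the direction in which the jaws open and shut, and the axes are right-handed (so a half turn about x gives the same grasp; the last joint's range is limited). The gripper opens to 85 mm and grips with 20 to 120 N. Pads are 22 mm wide; open, the fingers measure 114 mm over their backs; the gripper's body (76 mm by 85 mm) begins 54 mm behind the grasp point. The pads swing forward as they close: fully open they stand 13 mm farther back than shut.
Start: joints at [1.194, 0.417, -0.01, 1.614, 0.005, 1.111, -0.053], TCP at [0.205, -0.59, 0.231] pointing down, gripper open.
Joint ranges: [-2.81, 2.81], [-0.39, 2.02], [-1.27, 1.25], [0.06, 2.57], [-1.19, 4.33], [0.19, 2], [-2.82, 2.82]. Speed limits (rad/s): [1.89, 1.89, 2.39, 2.39, 3.01, 3.01, 3.01].

INTERFACE

Orientations are given as [roll, pitch, yaw] about the fixed x, y, z axes, in that order (R = Rz(yaw) Ry(pitch) Rx(roll)).
In Python, from rig import read_state, get_image, camera_params, close_job, tcp_to_grasp gives the robot as it stands. The module is installed in compiled form; this text tells all that it offers.
- The arm moves only by the tool apply_moves, never from a script. Its argument "moves" is a list that holds one entry, the list of rows, each a list of 6 numbers: the shift along the tool's x, y, z in cm, then the turn, a rotation vector about the tool's x, y, z in rad. A call has 1 to 8 rows; each row is the pose to reach, as a shift and turn from the pose commanded when the call began, along the tool's axes at that moment; what a row does not reach only later rows make up. A row lasts 1/8 s, in which the tool goes at most 62.5 mm and 10.7 degrees, less where a joint would pass 70% of its speed; a pose out of reach is approached as far as the arm can. A call with a gripper value outside its range is refused whole. "hand" is the finger opening in cm, from 0 to 8.54, set as the call begins (left out, the last holds). The fingers move at their own pace and stop on an object; "squeeze" is the grip in N (left out, the last holds). Time passes only in rows, so rows that repeat a pose let the fingers close. It gives the time, the measured TCP pose, the force and the opening at its end, in the units of the state.
- read_state(): the state, without advancing time (a new reading comes with each control period).
- get_image(name): name is "scene" or "top"; returns the picture (420x560x3 uint8, red, green, blue); there is no depth.
- camera_params(name): a dict with "camera_matrix" (3x3 intrinsics, pixels), "D" ([k1, k2, p1, p2, k3] as OpenCV has them; the pictures are not rectified), "T" (4x4, takes a point from camera to world coordinates). Camera axes: x right, y down, z forward; pixel columns grow to the right and rows downward; lengths in m; the calibration is good to about 2 mm. A picture is of the moment at which its call begins. camera_params takes no time and is no camera call.
- close_job(): hands the job in, once; it reports no verdict.
The state is a dict: "clock": time; "joint_positions": joint angles; "qd": joint speeds; "tau": joint torques, N m; "eef_pos": TCP position; "ee_rot": TCP orientation; "force": force on the tool from outside, world axes, zero at the start; "ft_torque": the same for the moment, N m; "finger_gap": opening from 0.0 (shut) to 1.0 (fully open).
Only numpy, scipy, OpenCV 4.12 (cv2) and the standard library are available. Lean on these libraries where they do the work, as an engineer would, in place of code of your own. Each camera call takes 0.05 s, during which the arm holds its last target. There are 200 camera calls.

## Working session

There is one attempt and no reset: what is moved stays moved. The work goes in short steps, Python scripts to look and compute and a tool call to move; the robot and the scene stay as the last step left them, time stands still between calls to the robot, and variables do not carry over. Pictures are saved under pics/ and viewed, about 8 in all and at most 12, crops included, and the job is handed in when it is done.

Besides the shell and the picture viewer there is one more tool, called as name([rows], argument=value, ...), one row to a line, values as JSON. apply_moves: Moves the arm, as the interface text tells. Its arguments: {"type":"object","properties":{"moves":{"type":"array","items":{"type":"array","items":{"type":"array","items":{"type":"number"}}}},"hand":{"type":"number"},"squeeze":{"type":"number"}},"required":["moves"]}

```bash
mkdir -p pics
python3 - <<'E'
from rig import *
import cv2
s=read_state();print(s, tcp_to_grasp)
for n in("scene","top"):
    im=get_image(n);cv2.imwrite(f"pics/{n}0.png",im[:,:,::-1])
    p=camera_params(n);print(n,p["camera_matrix"],p["D"],p["T"])
E
```

```text
{'clock': 0.0, 'joint_positions': array([ 1.1944566 ,  0.41793167, -0.01029946,  1.6141883 ,  0.00469232,
        1.11068069, -0.05302961]), 'qd': array([ 0.00033515, -0.00111306,  0.00155545, -0.00028977, -0.00129669,
       -0.00194753, -0.00017258]), 'tau': array([-1.48622046e-03, -8.64433265e+01,  6.78271540e-01, -4.34892833e+01,
        1.91058655e-02,  7.47710030e-03, -1.08298113e-05]), 'eef_pos': array([ 0.2052618 , -0.58996453,  0.23068074]), 'ee_rot': array([-3.07027105,  1.56961214,  1.97692969]), 'force': array([0.56632828, 0.01788924, 0.71462418]), 'ft_torque': array([-0.00100072, -0.01782693,  0.01196111]), 'finger_gap': 1.0032374336404806} 0.0187
scene [[504.62608521   0.         282.94410993]
 [  0.         504.62608521 201.23658802]
 [  0.           0.           1.        ]] [-0.04245211  0.          0.          0.          0.        ] [[ 9.30858998e-03  6.00182391e-01 -7.99809007e-01  1.65529664e+00]
 [ 9.99909954e-01 -1.33185632e-02  1.64312310e-03  1.21526294e-02]
 [-9.66613328e-03 -7.99752283e-01 -6.00252324e-01  1.00928010e+00]
 [ 0.00000000e+00  0.00000000e+00  0.00000000e+00  1.00000000e+00]]
top [[513.63355874   0.         273.4044674 ]
 [  0.         513.63355874 205.33135198]
 [  0.           0.           1.        ]] [-0.03852385  0.          0.          0.          0.        ] [[ 0.018564   -0.98795787  0.15360544  0.29778175]
 [-0.99978566 -0.01693443  0.01191047 -0.00799582]
 [-0.00916582 -0.15379362 -0.98806048  1.95101623]
 [ 0.          0.          0.          1.        ]]
```

View pics/scene0.png

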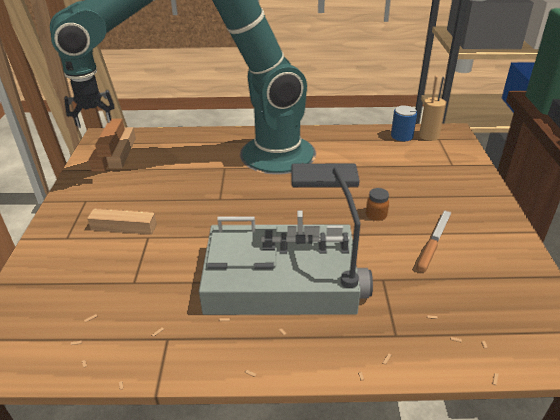

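View pics/top0.png

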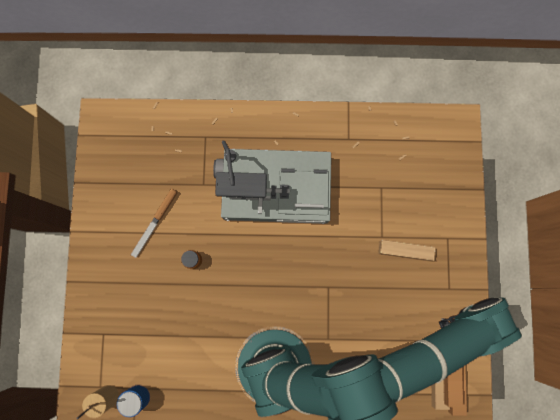

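The scene view looks back toward the robot: box at about (280,270), lamp head at (325,175), handle at (300,222), pull bar at (237,222). The top view has the box corners at about (222,150)-(330,222). I'll enlarge both to measure.

Run:
```python
import cv2,numpy as np
a=cv2.imread("pics/scene0.png")[150:320,190:390];b=cv2.imread("pics/top0.png")[135:235,205:345]
a=cv2.resize(a,None,fx=4,fy=4,interpolation=cv2.INTER_CUBIC)[:600];b=cv2.resize(b,None,fx=5.7,fy=5.7,interpolation=cv2.INTER_CUBIC)
a=cv2.imread("pics/scene0.png")[160:320,190:390];a=cv2.resize(a,(750,600),interpolation=cv2.INTER_CUBIC)
cv2.imwrite("pics/sc.png",a);cv2.imwrite("pics/tc.png",b);print(b.shape)
```

```text
(570, 798, 3)
```

View pics/sc.png

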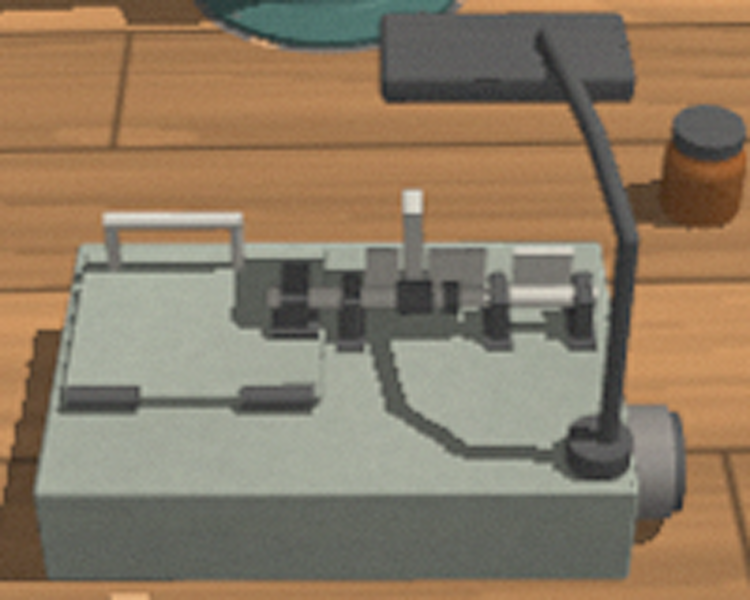

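View pics/tc.png

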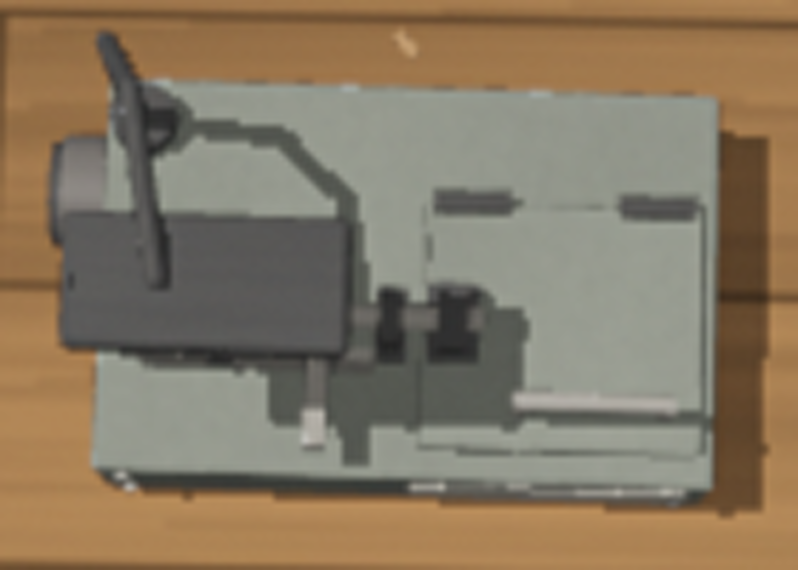

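Scene crop: box top corners (80,245),(602,245),(37,493),(637,493); pull bar (104–242,218); handle tip (412,198). Top crop: box corners (113,82),(718,97),(712,488),(93,466), pull bar (514–677,403), handle tip (313,445), lamp near edge y≈350. Now fit the box pose.

```bash
cat > h.py <<'E'
import numpy as np,cv2
from rig import *
from scipy.optimize import least_squares
from scipy.spatial.transform import Rotation as R
P={n:camera_params(n) for n in("scene","top")}
def proj(n,X):
    p=P[n];T=np.linalg.inv(p["T"]);X=np.atleast_2d(X)
    return cv2.projectPoints(X.astype(float),cv2.Rodrigues(T[:3,:3])[0],T[:3,3],p["camera_matrix"],np.array(p["D"],float))[0][:,0]
def b2w(q,X):
    c,s=np.cos(q[2]),np.sin(q[2]);X=np.atleast_2d(X)
    return np.c_[q[0]+c*X[:,0]-s*X[:,1],q[1]+s*X[:,0]+c*X[:,1],X[:,2]]
def sc(u): return (np.array(u,float)+.5)/3.75-.5+[190,160]
def tc(u): return (np.array(u,float)+.5)/5.7-.5+[205,135]
E
python3 - <<'E'
from h import *
B=np.array([[130,-210,90],[130,190,90],[-130,-210,90],[-130,190,90],[130,-210,0],[130,190,0]])/1e3
us=sc([[37,493],[637,493],[80,245],[602,245],[47,578],[630,577]])
ut=tc([[718,97],[113,82],[712,488],[93,466]])
f=lambda q:np.r_[(proj("scene",b2w(q,B))-us).ravel(),(proj("top",b2w(q,B[:4]))-ut).ravel()]
r=least_squares(f,[.6,0,0],loss="soft_l1");q=r.x;print(q,np.round(f(q),1))
np.save("q.npy",q)
# features at known x,z, unknown y -> triangulate in box frame
def tri(a,b): 
    g=lambda X:np.r_[(proj("scene",b2w(q,X))-sc([a])).ravel(),(proj("top",b2w(q,X))-tc([b])).ravel()]
    o=least_squares(g,[0,0,.1]);return np.round(o.x*1e3,1),np.round(g(o.x),1)
print("pullL",tri([242,219],[514,400]));print("pullR",tri([104,219],[677,406]))
print("tip",tri([412,191],[313,407]),tri([412,202],[313,425]))
g=lambda y:(proj("top",b2w(q,[-.12,y[0],.145]))-tc([[313,440]]))[0][:1]
print(least_squares(g,[0]).x)
for v in([345,352],[62,347]):
    g=lambda y:(proj("top",b2w(q,[y[0],y[1],.30]))-tc([v]))[0]
    print("lamp",least_squares(g,[0,0]).x)
for v in([383,15],[628,15]):
    g=lambda y:(proj("scene",b2w(q,[y[0],y[1],.324]))-sc([v]))[0]
    print("lamp sc",least_squares(g,[0,0]).x)
E
```

```text
[ 0.66735696  0.01462565 -0.01624888] [-1.3 -0.2  1.4 -0.4 -0.  -1.1  0.2 -1.6  0.   1.3  0.2  1.4  0.7 -0.1
 -0.2 -0.9  0.5  0.5 -0.3  0.7]
pullL (array([-84.5, -79.7, 147.5]), array([ 0.3, -0. ,  0.5, -0. ]))
pullR (array([ -84.9, -180.7,  147.5]), array([ 0.2,  0. ,  0.3, -0. ]))
tip (array([-95.7,  44.2, 164.1]), array([ 0.5, -0. ,  0.6,  0. ])) (array([-104.5,   44.5,  147. ]), array([ 0.4, -0. ,  0.6,  0. ]))
[0.04602303]
lamp [-0.08408536  0.02351461]
lamp [-0.08655499  0.18583529]
lamp sc [-0.08236717  0.02168873]
lamp sc [-0.08118845  0.1855602 ]
```

```bash
cat >> h.py <<'E'
q=np.load("q.npy") if __import__("os").path.exists("q.npy") else None
G=tcp_to_grasp if not callable(tcp_to_grasp) else tcp_to_grasp()
def pose(gb,p,zs):
    """grasp point in box frame (mm), pitch below horizontal (deg), zs: tool z as box vector 'y','-y','n','-n' -> TCP pos, Rot (world)"""
    p=np.radians(p);x=np.array([np.cos(p),0,-np.sin(p)])
    z={'y':[0,1,0],'n':[np.sin(p),0,np.cos(p)]}[zs[-1]];z=np.array(z,float)*(-1 if zs[0]=='-' else 1)
    M=R.from_euler('z',q[2])*R.from_matrix(np.c_[x,np.cross(z,x),z])
    return b2w(q,np.array(gb)/1e3)[0]+M.apply([G,0,0]),M
def cur():
    s=read_state();return s["eef_pos"],R.from_euler('xyz',s["ee_rot"])
def inbox(p,M):
    Z=R.from_euler('z',-q[2]);return np.round((Z.apply(np.array(p)-M.apply([G,0,0])-[q[0],q[1],0]))*1e3,1)
def rows(tg,ref=None,n=None):
    p0,M0=ref or cur();out=[]
    for p,M in tg:
        out.append(np.r_[M0.inv().apply(p-p0)*100,(M0.inv()*M).as_rotvec()])
    return np.round(out,3)
E
python3 - <<'E'
from h import *
p,M=cur();print(M.as_matrix().round(2))
for z in('y','-y'):
    t=pose([-220,45,240],45,z);print(z,t[0],rows([t]))
E
```

```text
[[-0.    0.94  0.33]
 [ 0.    0.33 -0.94]
 [-1.   -0.   -0.  ]]
y [0.46133832 0.06297946 0.2267771 ] [[  0.451  45.643 -53.258  -2.597  -1.076  -0.192]]
-y [0.46133832 0.06297946 0.2267771 ] [[  0.451  45.643 -53.258   0.332  -0.139   0.777]]
```

apply_moves([
  [[-1,5.7,-6.6,0.04,-0.02,0.1],[-1,11.4,-13.3,0.08,-0.035,0.19],[-0.5,17.1,-20,0.12,-0.05,0.29],[0,22.8,-26.6,0.17,-0.07,0.39],[0,28.5,-33.3,0.21,-0.09,0.49],[0.2,34.2,-40,0.25,-0.1,0.58],[0.4,40,-46.6,0.29,-0.12,0.68],[0.5,45.6,-53.3,0.332,-0.139,0.777]],
], hand=5, squeeze=40)

```text
clock: 1.1
eef_pos: [0.3737, -0.1673, 0.2333]
ee_rot: [1.54, 0.859, -0.008]
force: [0.4, -0.8, 0.7]
finger_gap: 0.58
```

Run:
```python
from h import *
p,M=cur();print(p,M.as_matrix().round(2),inbox(p,M),read_state()["joint_positions"].round(2))
print(rows([pose([-165,45,203],45,'-y'),pose([-101.5,45,139.5],45,'-y')]))
```

```text
[ 0.3736501  -0.16728755  0.23331667] [[ 0.65  0.76  0.02]
 [-0.    0.02 -1.  ]
 [-0.76  0.65  0.02]] [-302.9 -186.8  247.5] [ 0.87 -0.22 -0.21  2.52 -1.12  0.51  0.04]
[[ 1.2499e+01  8.5300e+00 -2.2797e+01  3.7000e-02 -7.0000e-03  7.4000e-02]
 [ 2.1454e+01  9.1920e+00 -2.2722e+01  3.7000e-02 -7.0000e-03  7.4000e-02]]
```

apply_moves([
  [[4,2,-5,0.01,0,0.02],[8,4,-10,0.02,0,0.04],[11,6,-15,0.03,-0.007,0.06],[12.5,8,-20,0.037,-0.007,0.074],[12.5,8.53,-22.8,0.037,-0.007,0.074],[12.5,8.53,-22.8,0.037,-0.007,0.074],[12.5,8.53,-22.8,0.037,-0.007,0.074],[12.5,8.53,-22.8,0.037,-0.007,0.074]],
])

```text
clock: 2.1
eef_pos: [0.48, -0.0023, 0.2514]
ee_rot: [1.562, 0.807, -0.023]
force: [-0.5, -1.2, 0.6]
finger_gap: 0.585
```

Run:
```python
from h import *
p,M=cur();print(p,M.as_matrix().round(2),inbox(p,M),read_state()["joint_positions"].round(2),read_state()["force"])
print(rows([pose([-165,45,203],45,'-y'),pose([-101.5,45,139.5],45,'-y')]))
im=get_image("scene");cv2.imwrite("pics/s2.png",cv2.resize(im[130:290,190:390],(750,600),interpolation=cv2.INTER_CUBIC)[:,:,::-1])
```

```text
[ 0.4800272  -0.00225628  0.25137712] [[ 0.69  0.72 -0.02]
 [-0.02 -0.01 -1.  ]
 [-0.72  0.69  0.01]] [-200.   -19.8  264.9] [ 1.02 -0.26 -0.99  2.44 -1.19  0.19 -0.51] [-0.5046368  -1.20722524  0.58434446]
[[ 6.8560e+00 -1.6850e+00 -6.5330e+00  4.0000e-03  5.0000e-03  2.2000e-02]
 [ 1.5834e+01 -1.4870e+00 -6.5770e+00  4.0000e-03  5.0000e-03  2.2000e-02]]
```

View pics/s2.png

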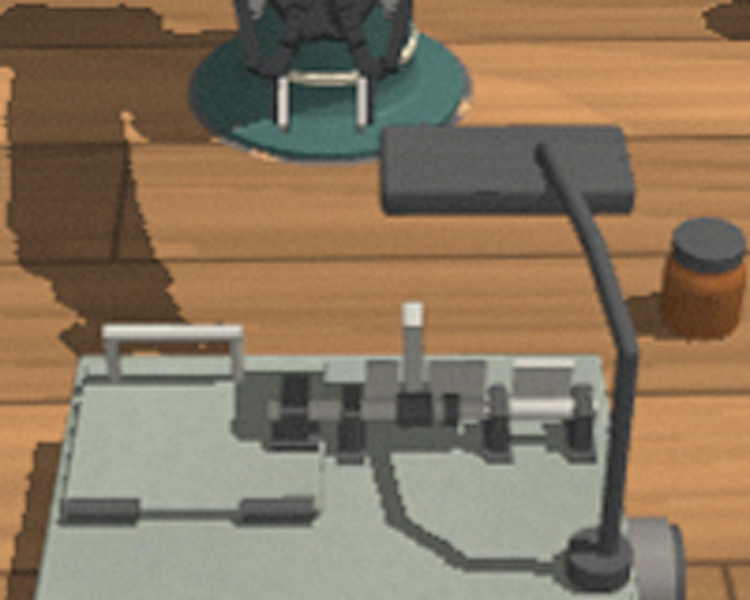

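The view shows the gripper arriving behind the lamp (about (325,60)). But joints 5 and 6 sit at their limits, so I'll fit a kinematic model to find a usable arm posture.

```bash
cat > kin.py <<'E'
from h import *
import itertools
Q=[[1.1944566,0.41793167,-0.01029946,1.6141883,0.00469232,1.11068069,-0.05302961],[0.87,-0.22,-0.21,2.52,-1.12,0.51,0.04],[1.02,-.26,-.99,2.44,-1.19,.19,-.51]]
Q=[np.array(x) for x in Q]
E_=[R.from_matrix([[0,.94,.33],[0,.33,-.94],[-1,0,0]]),R.from_euler('xyz',[1.54,.859,-.008]),R.from_euler('xyz',[1.562,.807,-.023])]
Pz=[[.20526,-.58996,.23068],[.37365,-.16729,.23332],[.48003,-.00226,.25138]]
def fk(a,sg,L):
    # L: d1,a1, L1,ae, L2,ae2, aw, Lt ; tool x along link
    e=[R.from_rotvec(v) for v in (np.array([[0,0,sg[0]],[0,1,0],[0,0,sg[1]],[0,1,0],[0,0,sg[2]],[0,1,0],[0,0,sg[3]]])*np.array(a)[:,None])]
    M=e[0];p=np.array([0,0,L[0]]);M=M*e[1]*e[2];p=p+M.apply([L[1],0,L[2]]);M=M*e[3];M=M*e[4];p=p+M.apply([L[3],0,L[4]]);M=M*e[5]
    p=p+M.apply([L[5],0,0]);M=M*e[6];p=p+M.apply([0,0,L[6]]);return p,M
E
python3 - <<'E'
from kin import *
for sg in itertools.product([1,-1],repeat=4):
    C=[(fk(a,sg,np.zeros(7))[1].inv()*m) for a,m in zip(Q,E_)]
    d=[(C[0].inv()*c).magnitude() for c in C]
    if max(d)<.3:
        print(sg,np.round(d,3))
        f=lambda L:np.ravel([fk(a,sg,L)[0]-p for a,p in zip(Q,Pz)])
        r=least_squares(f,[.35,0,.4,0,.4,0,.3]);print(r.x.round(3),(f(r.x)*1e3).round(0))
E
```

```text
(-1, -1, -1, -1) [0.    0.018 0.007]
[ 0.264  0.018  0.479 -0.015  0.439 -0.014  0.282] [29. 12.  0. -1. -0. -1.  1.  1.  1.]
```

```bash
cat >> kin.py <<'E'
SG=(-1,-1,-1,-1)
def fk2(a,L):
    e=[R.from_rotvec(v) for v in (np.array([[0,0,-1],[0,1,0],[0,0,-1],[0,1,0],[0,0,-1],[0,1,0],[0,0,-1]])*np.array(a)[:,None])]
    M=e[0];p=np.array([0,0,L[0]]);M=M*e[1];p=p+M.apply([0,L[7],0]);M=M*e[2];p=p+M.apply([L[1],L[8],L[2]]);M=M*e[3];M=M*e[4];p=p+M.apply([L[3],L[9],L[4]]);M=M*e[5]
    p=p+M.apply([L[5],0,0]);M=M*e[6];p=p+M.apply([0,0,L[6]]);return p,M
f=lambda L:np.r_[np.ravel([fk2(a,L)[0]-p for a,p in zip(Q,Pz)])*1e3,(L-[.35,0,.43,0,.43,0,.28,.01,.01,.01])*10]
LL=least_squares(f,[.35,0,.43,0,.43,0,.28,0,0,0]).x
CC=fk2(Q[0],LL)[1].inv()*E_[0]
lo=np.array([-2.81,-.39,-1.27,.06,-1.19,.19,-2.82]);hi=np.array([2.81,2.02,1.25,2.57,4.33,2,2.82])
def ik(p,M,q0,w=.02):
    def g(a):
        pp,MM=fk2(a,LL);return np.r_[(pp-p)*20,((MM*CC).inv()*M).as_rotvec()*3,w*(a-q0)]
    r=least_squares(g,np.clip(q0,lo+.01,hi-.01),bounds=(lo,hi));pp,MM=fk2(r.x,LL)
    return r.x.round(2),round(1e3*np.linalg.norm(pp-p),1),round(((MM*CC).inv()*M).magnitude(),3)
E
python3 - <<'E'
from kin import *
print(LL.round(3),f(LL)[:9].round(1))
for pit in(30,45,60,75):
  for nm,g in(("pre",[-165,45,203]),("grip",[-101.5,45,139.5]),("lift",[-76,45,173]),("open",[-76,107,173])):
    print(pit,nm,*[ik(*pose(g,pit,'-y'),np.array(s)) for s in([0,.4,0,1.6,0,.8,0],)])
for pit in(30,60,90):
  for g in([-85,-130,146],[-10,-130,225]):
    print("pull",pit,*[ik(*pose(g,pit,z),np.array([0.2,.4,0,1.6,0,.8,s])) for z,s in(("n",1.57),("-n",-1.57))])
E
```

```text
[ 0.311  0.031  0.453  0.013  0.457 -0.009  0.267  0.    -0.012 -0.02 ] [-0.  0.  0.  0.  0.  0. -0. -0. -0.]
30 pre (array([-1.35,  0.28,  1.25,  2.3 , -1.19,  0.19, -0.64]), np.float64(11.6), 0.386)
30 grip (array([-1.27,  0.71,  1.13,  2.15, -1.19,  0.19, -1.  ]), np.float64(15.6), 0.424)
30 lift (array([-1.21,  0.61,  1.12,  2.11, -1.19,  0.19, -0.9 ]), np.float64(13.3), 0.369)
30 open (array([-1.44,  0.83,  1.23,  2.09, -1.19,  0.19, -1.17]), np.float64(11.5), 0.324)
45 pre (array([-0.35,  0.08,  0.1 ,  2.37,  1.04,  0.19, -2.82]), np.float64(7.4), 0.174)
45 grip (array([-1.  ,  0.51,  0.89,  2.15, -1.19,  0.19, -0.76]), np.float64(7.3), 0.198)
45 lift (array([-1.  ,  0.47,  0.91,  2.12, -1.19,  0.19, -0.74]), np.float64(5.0), 0.138)
45 open (array([-1.22,  0.58,  1.03,  2.1 , -1.19,  0.19, -0.91]), np.float64(4.0), 0.113)
60 pre (array([-1.3 ,  0.25,  1.13,  2.28, -0.42,  0.26, -1.44]), np.float64(0.0), 0.0)
60 grip (array([-0.78,  0.43,  0.67,  2.14, -0.83,  0.19, -1.04]), np.float64(0.0), 0.0)
60 lift (array([-0.76,  0.39,  0.65,  2.08, -0.5 ,  0.25, -1.35]), np.float64(0.0),
[... 779 characters left out ...]
float64(8.6), 0.257)
pull 60 (array([ 0.07,  0.36,  0.13,  2.09, -0.65,  0.21,  0.77]), np.float64(0.0), 0.0) (array([ 0.08,  0.36,  0.13,  2.09, -0.65,  0.21, -2.37]), np.float64(0.0), 0.0)
pull 60 (array([-0.06,  0.36,  0.26,  1.87, -0.39,  0.43,  0.45]), np.float64(0.0), 0.0) (array([-0.06,  0.36,  0.26,  1.87, -0.39,  0.43, -2.68]), np.float64(0.0), 0.0)
pull 90 (array([-0.09,  0.51,  0.28,  1.77, -0.18,  0.89,  0.26]), np.float64(0.0), 0.0) (array([-0.19,  0.53,  0.41,  1.77, -0.26,  0.89, -2.82]), np.float64(0.0), 0.0)
pull 90 (array([-0.05,  0.54,  0.24,  1.5 , -0.14,  1.12,  0.2 ]), np.float64(0.0), 0.0) (array([-0.25,  0.59,  0.53,  1.5 , -0.32,  1.14, -2.82]), np.float64(0.0), 0.0)
```

Run:
```python
from kin import *
M1=R.from_euler('xyz',[1.54,.859,-.008]);M0=E_[0];
print(rows([(np.array(Pz[1]),M1),(np.array(Pz[0]),R.from_euler('xyz',[-3.07027105,1.56961214,1.97692969]))]))
# simulate plain min-norm DLS IK over a path to check posture
```

```text
[[-5.9160e+00 -8.9630e+00  1.7029e+01 -2.8000e-02  8.0000e-03 -5.1000e-02]
 [-1.6813e+01 -2.1211e+01  5.9471e+01 -3.2500e-01  1.4000e-01 -7.5400e-01]]
```

apply_moves([
  [[-2,-3,5.7,-0.01,0,-0.02],[-4,-6,11.4,-0.02,0.005,-0.035],[-5.9,-9,17,-0.028,0.008,-0.051],[-8,-11.4,25.5,-0.09,0.04,-0.19],[-10,-13.9,34,-0.15,0.06,-0.33],[-12.5,-16.3,42.5,-0.21,0.09,-0.47],[-14.7,-18.8,51,-0.27,0.12,-0.61],[-16.8,-21.2,59.5,-0.325,0.14,-0.754]],
])

```text
clock: 3.15
eef_pos: [0.2888, -0.3845, 0.2328]
ee_rot: [-2.137, 1.566, 2.904]
force: [-0.1, 1.1, 0.3]
finger_gap: 0.58
```

Run:
```python
from kin import *
p,M=cur();print(p,M.as_matrix().round(2),read_state()["joint_positions"].round(3))
print(rows([(np.array(Pz[0]),R.from_euler('xyz',[-3.07027105,1.56961214,1.97692969]))]))
```

```text
[ 0.28882881 -0.38452328  0.23284403] [[-0.    0.95  0.32]
 [ 0.    0.32 -0.95]
 [-1.   -0.   -0.  ]] [ 1.119  0.171 -0.286  1.949  0.059  1.034 -0.436]
[[ 2.3300e-01 -1.4545e+01  1.6743e+01 -6.0000e-03 -2.0000e-03  4.0000e-03]]
```

```bash
cat >> kin.py <<'E'
def sim(q0,path):
    for p,M in path: 
        r=ik(p,M,q0,.01);q0=r[0]
    return r
def interp(a,b,n):
    from scipy.spatial.transform import Slerp
    S=Slerp([0,1],R.concatenate([a[1],b[1]]));return [(a[0]+(b[0]-a[0])*t,S(t)) for t in np.linspace(0,1,n+1)[1:]]
def arc(a,az,r,z,n):
    p,M=a;a0=np.arctan2(p[1],p[0]);r0=np.hypot(p[0],p[1]);o=[]
    for t in np.linspace(0,1,n+1)[1:]:
        A=a0+(az-a0)*t;rr=r0+(r-r0)*t;o.append((np.array([rr*np.cos(A),rr*np.sin(A),p[2]+(z-p[2])*t]),R.from_euler('z',(az-a0)*t)*M))
    return o
E
python3 - <<'E'
from kin import *
q0=read_state()["joint_positions"];c=cur()
A=arc(c,.05,.46,.30,8);print(rows(A));print(sim(q0,A))
for z in('-y','y'):
  for pit in(55,60):
    pre=pose([-170,45,215],pit,z);d=pose([-190,45,240],88,z)
    B=interp(A[-1],d,8);C=interp(d,pre,6);g=pose([-107,45,140.7],pit,z);D=interp(pre,g,6);l=interp(g,pose([-82,45,181],pit,z),4);o=interp(l[-1],pose([-82,107,181],pit,z),5)
    print(z,pit);P_=A
    for s in(B,C,D,l,o): P_=P_+s;print(sim(q0,P_))
E
```

```text
[[-8.5600e-01  5.3420e+00 -2.3950e+00 -1.2200e-01 -1.0000e-03 -0.0000e+00]
 [-1.7090e+00  1.0325e+01 -5.4080e+00 -2.4400e-01 -1.0000e-03 -1.0000e-03]
 [-2.5580e+00  1.4878e+01 -8.9870e+00 -3.6600e-01 -2.0000e-03 -1.0000e-03]
 [-3.4040e+00  1.8938e+01 -1.3073e+01 -4.8800e-01 -2.0000e-03 -1.0000e-03]
 [-4.2460e+00  2.2451e+01 -1.7600e+01 -6.1000e-01 -3.0000e-03 -2.0000e-03]
 [-5.0850e+00  2.5368e+01 -2.2494e+01 -7.3200e-01 -3.0000e-03 -2.0000e-03]
 [-5.9200e+00  2.7654e+01 -2.7678e+01 -8.5400e-01 -4.0000e-03 -2.0000e-03]
 [-6.7510e+00  2.9281e+01 -3.3073e+01 -9.7700e-01 -4.0000e-03 -3.0000e-03]]
(array([ 0.63,  0.02, -0.76,  1.97,  0.02,  1.16, -0.4 ]), np.float64(0.0), 0.0)
-y 55
(array([ 0.45,  0.17, -0.69,  2.04,  0.14,  0.95, -1.91]), np.float64(0.0), 0.0)
(array([ 0.11,  0.06, -0.37,  2.39,  1.04,  0.2 , -2.82]), np.float64(0.0), 0.0)
(array([-0.02,  0.33, -0.19,  2.22,  1.1 ,  0.19, -2.82]), np.float64(3.4), 0.091)
(array([-0.  ,  0.28, -0.21,  2.19,  1.11,  0.19, -2.82]), np.float64(0.7), 0.019)
(array([-0.46,  0.31,  0.14,  2.16,  0.95,  0.19, -2.82]), np.float64(0.4), 0.012)
-
[... 531 characters left out ...]
 ,  1.12,  0.22,  0.26]), np.float64(0.0), 0.0)
(array([ 0.46,  0.4 , -0.7 ,  2.29,  1.84,  0.34, -0.31]), np.float64(0.0), 0.0)
(array([ 0.47,  0.35, -0.72,  2.21,  1.46,  0.32,  0.05]), np.float64(0.0), 0.0)
(array([ 0.37,  0.38, -0.77,  2.18,  1.45,  0.43, -0.03]), np.float64(0.0), 0.0)
y 60
(array([ 0.66,  0.2 , -0.94,  2.04,  0.21,  0.96,  1.17]), np.float64(0.0), 0.0)
(array([ 0.56,  0.08, -0.83,  2.33,  0.7 ,  0.31,  0.68]), np.float64(0.0), 0.0)
(array([ 0.3 ,  0.36, -0.54,  2.24,  1.37,  0.28,  0.11]), np.float64(0.0), 0.0)
(array([ 0.44,  0.34, -0.7 ,  2.15,  1.06,  0.36,  0.44]), np.float64(0.0), 0.0)
(array([ 0.31,  0.37, -0.7 ,  2.12,  1.11,  0.44,  0.29]), np.float64(0.0), 0.0)
```

apply_moves([
  [[-0.9,5.3,-2.4,-0.122,0,0],[-1.7,10.3,-5.4,-0.244,0,0],[-2.6,14.9,-9,-0.366,0,0],[-3.4,18.9,-13.1,-0.488,0,0],[-4.2,22.5,-17.6,-0.61,0,0],[-5.1,25.4,-22.5,-0.732,0,0],[-5.9,27.7,-27.7,-0.854,0,0],[-6.8,29.3,-33,-0.977,0,0]],
])

```text
clock: 4.15
eef_pos: [0.4609, 0.0264, 0.3018]
ee_rot: [1.858, 1.568, 1.597]
force: [1.1, -0.7, -0.5]
finger_gap: 0.585
```

Run:
```python
from kin import *
q0=read_state()["joint_positions"];c=cur();print(q0.round(2),inbox(*c))
z='y';pit=55
d=pose([-190,45,240],85,z);pre=pose([-170,45,215],pit,z)
B=interp(c,d,8);print(rows(B[1::2]),sim(q0,B));C=interp(d,pre,6);print(sim(q0,B+C))
```

```text
[ 0.6   0.09 -0.76  1.89  0.07  1.18 -0.45] [-206.6    8.4  320.5]
[[ 2.014  0.992  0.222 -0.454 -0.019 -0.016]
 [ 4.028  1.984  0.445 -0.907 -0.039 -0.032]
 [ 6.043  2.976  0.667 -1.361 -0.058 -0.048]
 [ 8.057  3.969  0.889 -1.815 -0.077 -0.064]] (array([ 0.63,  0.16, -0.9 ,  2.07,  0.2 ,  0.89,  1.18]), np.float64(0.0), 0.0)
(array([ 0.49,  0.07, -0.75,  2.4 ,  1.12,  0.22,  0.26]), np.float64(0.0), 0.0)
```

apply_moves([
  [[0.8,0.4,0.1,-0.18,0,0],[1.6,0.8,0.2,-0.36,-0.01,-0.01],[2.4,1.2,0.3,-0.54,-0.02,-0.02],[3.2,1.6,0.35,-0.72,-0.03,-0.02],[4,2,0.4,-0.9,-0.04,-0.03],[4.8,2.4,0.5,-1.08,-0.05,-0.04],[5.6,2.8,0.6,-1.26,-0.055,-0.045],[6.4,3.1,0.7,-1.44,-0.06,-0.05]],
])

```text
clock: 5.15
eef_pos: [0.4759, 0.0529, 0.2374]
ee_rot: [-1.389, 1.5, -0.208]
force: [0.7, -0.4, -0.0]
finger_gap: 0.583
```

Run:
```python
from kin import *
q0=read_state()["joint_positions"];c=cur();print(q0.round(2),inbox(*c))
z='y';pit=55
d=pose([-190,45,240],85,z);pre=pose([-170,45,215],pit,z)
B=interp(c,d,3);C=B+interp(d,pre,5);print(rows(C));print(sim(q0,C))
```

```text
[ 0.64  0.2  -0.92  1.98  0.22  0.99  0.8 ] [-193.4   35.4  256. ]
[[ 0.536  0.042  0.343 -0.124 -0.006 -0.005]
 [ 1.072  0.084  0.687 -0.248 -0.011 -0.01 ]
 [ 1.608  0.126  1.03  -0.373 -0.017 -0.015]
 [ 2.082 -0.384  1.236 -0.371 -0.036 -0.118]
 [ 2.555 -0.894  1.443 -0.37  -0.056 -0.222]
 [ 3.028 -1.404  1.649 -0.367 -0.075 -0.325]
 [ 3.501 -1.914  1.856 -0.364 -0.094 -0.429]
 [ 3.974 -2.425  2.062 -0.36  -0.114 -0.532]]
(array([ 0.54,  0.07, -0.81,  2.4 ,  1.13,  0.22,  0.25]), np.float64(0.0), 0.0)
```

apply_moves([
  [[0.5,0,0.3,-0.124,-0.006,-0.005],[1.1,0.1,0.7,-0.248,-0.011,-0.01],[1.6,0.1,1,-0.373,-0.017,-0.015],[2.1,-0.4,1.2,-0.371,-0.036,-0.118],[2.6,-0.9,1.4,-0.37,-0.056,-0.222],[3,-1.4,1.6,-0.367,-0.075,-0.325],[3.5,-1.9,1.9,-0.364,-0.094,-0.429],[4,-2.4,2.1,-0.36,-0.114,-0.532]],
])

```text
clock: 6.15
eef_pos: [0.5081, 0.0596, 0.2012]
ee_rot: [-1.582, 0.985, -0.037]
force: [0.4, -0.8, 1.3]
finger_gap: 0.584
```

Run:
```python
from kin import *
q0=read_state()["joint_positions"];c=cur();print(q0.round(2),inbox(*c))
z='y'
for pit in(50,55,60):
  g=pose([-107,45.5,140.7],pit,z)
  C=interp(c,g,8);print(pit,rows(C[3::4]));
  l=interp(g,pose([-82,45,181],pit,z),4);o=interp(l[-1],pose([-82,107,181],pit,z),5)
  for s in(C,C+l,C+l+o): print(sim(q0,s))
```

```text
[ 0.57  0.06 -0.87  2.31  0.8   0.31  0.56] [-170.3   42.6  216.8]
50 [[ 4.913e+00 -6.360e-01  2.150e-01 -3.000e-03 -6.000e-03 -5.600e-02]
 [ 9.826e+00 -1.272e+00  4.300e-01 -6.000e-03 -1.200e-02 -1.120e-01]]
(array([ 0.57,  0.45, -0.81,  2.33,  2.14,  0.45, -0.56]), np.float64(0.0), 0.0)
(array([ 0.52,  0.36, -0.76,  2.26,  1.88,  0.35, -0.34]), np.float64(0.0), 0.0)
(array([ 0.41,  0.4 , -0.8 ,  2.23,  1.77,  0.46, -0.32]), np.float64(0.0), 0.0)
55 [[ 4.918e+00 -5.550e-01  2.150e-01 -3.000e-03 -6.000e-03 -1.300e-02]
 [ 9.837e+00 -1.109e+00  4.290e-01 -6.000e-03 -1.200e-02 -2.500e-02]]
(array([ 0.46,  0.4 , -0.7 ,  2.29,  1.84,  0.34, -0.32]), np.float64(0.0), 0.0)
(array([ 0.47,  0.35, -0.72,  2.21,  1.46,  0.32,  0.05]), np.float64(0.0), 0.0)
(array([ 0.37,  0.38, -0.77,  2.18,  1.45,  0.43, -0.03]), np.float64(0.0), 0.0)
60 [[ 4.917e+00 -4.730e-01  2.140e-01 -3.000e-03 -6.000e-03  3.100e-02]
 [ 9.834e+00 -9.460e-01  4.280e-01 -7.000e-03 -1.200e-02  6.200e-02]]
(array([ 0.41,  0.39, -0.66,  2.24,  1.41,  0.32,  0.09]), np.float64(0.0), 0.0)
(array([ 0.52,  0.37, -0.8 ,  2.16,  1.12,  0.39,  0.4 ]), np.float64(0.0), 0.0)
(array([ 0.39,  0.39, -0.8 ,  2.13,  1.17,  0.47,  0.25]), np.float64(0.0), 0.0)
```

apply_moves([
  [[1.2,-0.1,0.1,0,0,0],[2.5,-0.3,0.1,0,0,-0.01],[3.7,-0.4,0.2,0,-0.01,-0.01],[4.9,-0.6,0.2,0,-0.01,-0.01],[6.1,-0.7,0.3,0,-0.01,-0.02],[7.4,-0.8,0.3,-0.01,-0.01,-0.02],[8.6,-1,0.4,-0.01,-0.01,-0.025],[9.8,-1.1,0.4,-0.01,-0.01,-0.025]],
])

```text
clock: 7.15
eef_pos: [0.572, 0.0615, 0.1252]
ee_rot: [-1.579, 0.962, -0.021]
force: [-0.5, 0.0, -0.2]
finger_gap: 0.584
```

Run:
```python
from kin import *
s=read_state();q0=s["joint_positions"];c=cur();print(q0.round(2),inbox(*c),s["force"])
print(rows([pose([-107,45.5,140.7],55,'y')]))
im=get_image("scene");cv2.imwrite("pics/s3.png",cv2.resize(im[130:250,230:380],(750,600),interpolation=cv2.INTER_CUBIC)[:,:,::-1])
```

```text
[ 0.35  0.35 -0.66  2.26  1.62  0.35 -0.17] [-106.8   45.3  140.5] [-0.5352038   0.03188937 -0.16224104]
[[-0.025 -0.003  0.021  0.004 -0.002 -0.003]]
```

View pics/s3.png

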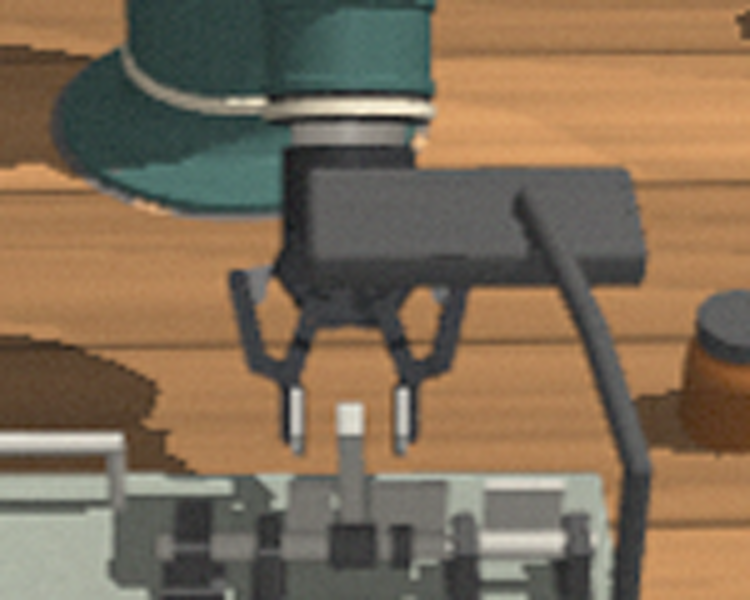

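The fingers straddle the handle symmetrically (fingers at x≈293 and 403, handle at 350). The open notch gap shows at x≈447–485, so the open position is about 64 mm. Closing now.

apply_moves([
  [[0,0,0,0,0,0],[0,0,0,0,0,0],[0,0,0,0,0,0],[0,0,0,0,0,0],[0,0,0,0,0,0]],
], hand=0.5, squeeze=40)

```text
clock: 7.82
eef_pos: [0.5718, 0.062, 0.1262]
ee_rot: [-1.577, 0.961, -0.019]
force: [-7.0, 1.5, 4.4]
finger_gap: 0.158
```

```bash
cat >> kin.py <<'E'
def hp(th,y,r=79.7,pit=55,z='y'):
    a=np.radians(15)+th;return pose([-30-r*np.cos(a),y,120+r*np.sin(a)],pit,z)
E
python3 - <<'E'
from kin import *
s=read_state();c=cur();print(inbox(*c),s["force"],s["finger_gap"])
print(rows([hp(t,45.3) for t in(.08,.16,.24,.32,.4,.48,.55,.62)]))
E
```

```text
[-107.1   45.8  141.5] [-6.96902685  1.51271203  4.40968781] 0.1579055558203543
[[-3.120e-01 -4.610e-01 -5.100e-02  4.000e-03 -2.000e-03 -2.000e-03]
 [-6.610e-01 -9.940e-01 -5.400e-02  4.000e-03 -2.000e-03 -2.000e-03]
 [-9.660e-01 -1.554e+00 -5.600e-02  4.000e-03 -2.000e-03 -2.000e-03]
 [-1.226e+00 -2.136e+00 -5.900e-02  4.000e-03 -2.000e-03 -2.000e-03]
 [-1.439e+00 -2.737e+00 -6.200e-02  4.000e-03 -2.000e-03 -2.000e-03]
 [-1.602e+00 -3.353e+00 -6.400e-02  4.000e-03 -2.000e-03 -2.000e-03]
 [-1.705e+00 -3.901e+00 -6.600e-02  4.000e-03 -2.000e-03 -2.000e-03]
 [-1.768e+00 -4.455e+00 -6.900e-02  4.000e-03 -2.000e-03 -2.000e-03]]
```

apply_moves([
  [[-0.3,-0.5,0,0,0,0],[-0.7,-1,0,0,0,0],[-1,-1.6,0,0,0,0],[-1.2,-2.1,0,0,0,0],[-1.4,-2.7,0,0,0,0],[-1.6,-3.4,0,0,0,0],[-1.7,-3.9,0,0,0,0],[-1.8,-4.5,0,0,0,0]],
])

```text
clock: 8.82
eef_pos: [0.5974, 0.0616, 0.1655]
ee_rot: [-1.577, 0.964, -0.019]
force: [-2.3, 2.6, -10.8]
finger_gap: 0.157
```

Run:
```python
from kin import *
s=read_state();c=cur();b=inbox(*c);print(b,s["force"],s["finger_gap"],s["joint_positions"].round(2),"th",np.arctan2(b[2]-120,-30-b[0])-.262)
print(rows([hp(.63,b[1]),hp(.63,45.8+64)]))
```

```text
[-81.4  45.8 180.8] [ -2.26623822   2.63201888 -10.79865556] 0.1570701647538571 [ 0.4   0.32 -0.7   2.17  1.27  0.35  0.2 ] th 0.6069819384049566
[[-2.10e-02 -1.84e-01 -0.00e+00  4.00e-03 -2.00e-03 -4.00e-03]
 [-3.20e-02 -2.08e-01  6.40e+00  4.00e-03 -2.00e-03 -4.00e-03]]
```

apply_moves([
  [[0,-0.2,0.8,0,0,0],[0,-0.2,1.6,0,0,0],[0,-0.2,2.4,0,0,0],[0,-0.2,3.2,0,0,0],[0,-0.2,4,0,0,0],[0,-0.2,4.8,0,0,0],[0,-0.2,5.6,0,0,0],[0,-0.2,6.4,0,0,0]],
])

```text
clock: 9.82
eef_pos: [0.6021, 0.1207, 0.1679]
ee_rot: [-1.586, 0.96, -0.035]
force: [-10.2, -6.3, 5.5]
finger_gap: 0.153
```

Run:
```python
from kin import *
s=read_state();c=cur();b=inbox(*c);print(b,s["force"],s["finger_gap"],s["joint_positions"].round(2),"th",np.arctan2(b[2]-120,-30-b[0])-.262)
print(rows([hp(t,45.8+64) for t in(.55,.48,.42,.36,.3)]))
im=get_image("scene");cv2.imwrite("pics/s4.png",cv2.resize(im[140:260,240:390],(750,600),interpolation=cv2.INTER_CUBIC)[:,:,::-1])
```

```text
[-77.7 105.2 183.3] [-10.24826457  -6.33263724   5.48379644] 0.1533712927238437 [ 0.27  0.35 -0.72  2.13  1.3   0.46  0.07] th 0.6630242150927977
[[ 3.300e-02  8.940e-01  4.840e-01 -0.000e+00 -1.100e-02 -1.000e-03]
 [ 1.350e-01  1.443e+00  4.850e-01 -0.000e+00 -1.100e-02 -1.000e-03]
 [ 2.520e-01  1.906e+00  4.870e-01 -0.000e+00 -1.100e-02 -1.000e-03]
 [ 3.980e-01  2.362e+00  4.880e-01 -0.000e+00 -1.100e-02 -1.000e-03]
 [ 5.700e-01  2.808e+00  4.900e-01 -0.000e+00 -1.100e-02 -1.000e-03]]
```

View pics/s4.png

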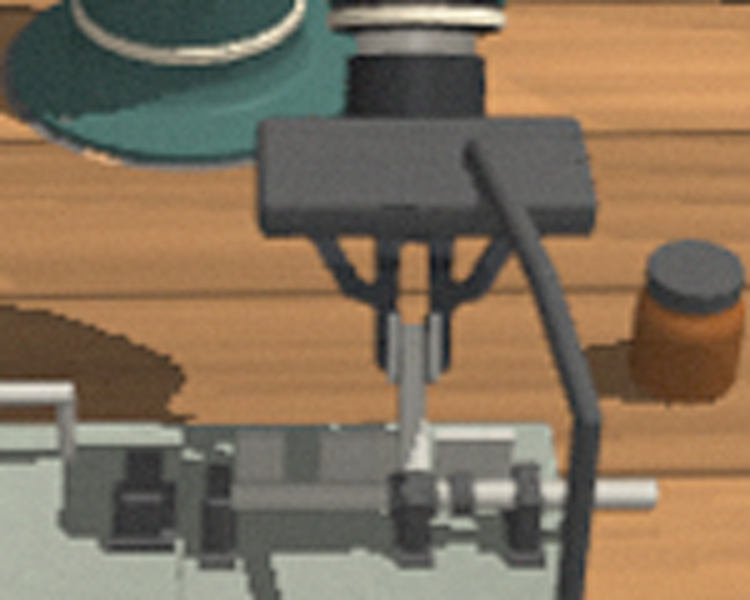

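Bolt drawn: handle at x≈411, open notch gap at about 397–435 (centre 416). About 2 mm more is needed, which the commanded 64 mm supplies. I'll let it settle there, then lower to feel.

apply_moves([
  [[0,0.4,0.5,0,-0.01,0],[0,0.4,0.5,0,-0.01,0],[0,0.9,0.5,0,-0.01,0],[0.1,1.4,0.5,0,-0.01,0],[0.2,1.7,0.5,0,-0.01,0],[0.25,1.9,0.5,0,-0.01,0],[0.25,1.9,0.5,0,-0.01,0],[0.25,1.9,0.5,0,-0.01,0]],
])

```text
clock: 10.88
eef_pos: [0.5879, 0.1274, 0.1548]
ee_rot: [-1.569, 0.961, -0.013]
force: [1.0, -13.3, 3.0]
finger_gap: 0.155
```

```bash
cat > st.py <<'E'
from kin import *
s=read_state();c=cur();b=inbox(*c);print(b,s["force"].round(1),round(s["finger_gap"],3),s["joint_positions"].round(2),"th",round(np.arctan2(b[2]-120,-30-b[0])-.262,3))
E
python3 - <<'E'
from st import *
print(rows([hp(t,45.8+64) for t in(.42,.36,.3,.2,.1,0.)]))
E
```

```text
[-92.  111.4 170.2] [  1.  -13.3   3. ] 0.155 [ 0.25  0.35 -0.71  2.17  1.38  0.45 -0.03] th 0.419
[[ 1.000e-03 -1.400e-02 -1.680e-01  1.000e-03  2.000e-03 -1.000e-03]
 [ 1.470e-01  4.410e-01 -1.680e-01  1.000e-03  2.000e-03 -1.000e-03]
 [ 3.190e-01  8.870e-01 -1.680e-01  1.000e-03  2.000e-03 -1.000e-03]
 [ 6.650e-01  1.605e+00 -1.680e-01  1.000e-03  2.000e-03 -1.000e-03]
 [ 1.080e+00  2.285e+00 -1.680e-01  1.000e-03  2.000e-03 -1.000e-03]
 [ 1.562e+00  2.920e+00 -1.680e-01  1.000e-03  2.000e-03 -1.000e-03]]
```

Below ledge level (0.42 rad) with only 3 N vertical, so the handle is in the notch. Continuing down while easing y back.

apply_moves([
  [[0,0,-0.15,0,0,0],[0.15,0.4,-0.15,0,0,0],[0.3,0.9,-0.15,0,0,0],[0.65,1.6,-0.15,0,0,0],[1.1,2.3,-0.15,0,0,0],[1.55,2.9,-0.15,0,0,0],[1.55,2.9,-0.15,0,0,0],[1.55,2.9,-0.15,0,0,0]],
])

```text
clock: 11.88
eef_pos: [0.5735, 0.1275, 0.1268]
ee_rot: [-1.567, 0.958, -0.01]
force: [-11.7, -11.6, 25.4]
finger_gap: 0.154
```

```bash
python3 st.py
```

```text
[-106.4  111.3  142.1] [-11.7 -11.6  25.4] 0.154 [ 0.21  0.38 -0.68  2.22  1.56  0.45 -0.23] th 0.02
```

Handle at its lower stop. Release and retreat along the tool axis.

apply_moves([
  [[0,-0.2,0,0,0,0],[0,-0.2,0,0,0,0],[0,-0.2,0,0,0,0],[-1.5,-0.2,0,0,0,0],[-4,-0.2,0,0,0,0],[-7,-0.2,0,0,0,0],[-10,-0.2,0,0,0,0],[-13,-0.2,0,0,0,0]],
], hand=5)

```text
clock: 12.88
eef_pos: [0.4987, 0.1299, 0.2334]
ee_rot: [-1.562, 0.962, -0.001]
force: [0.5, -0.9, 0.3]
finger_gap: 0.587
```

Run:
```python
from st import *
im=get_image("scene");cv2.imwrite("pics/s5.png",cv2.resize(im[140:260,230:380],(750,600),interpolation=cv2.INTER_CUBIC)[:,:,::-1])
q0=s["joint_positions"]
for z in('n','-n'):
  for p0 in(60,70,80):
    m=pose([-200,-60,270],80,z);m2=pose([-140,-130,230],p0,z);g=pose([-85,-130,146.5],p0,z)
    A=interp(c,m,10);B=A+interp(m,m2,5);C=B+interp(m2,g,5)
    th=np.radians(52);e=pose([50-135*np.cos(th)+50*np.sin(th),-130,96+135*np.sin(th)+50*np.cos(th)],90,z);D=C+interp(g,e,10)
    print(z,p0,*[sim(q0,x) for x in(A,B,C,D)],sep="\n")
```

```text
[-181.2  112.4  248.7] [ 0.5 -0.9  0.3] 0.587 [ 0.42  0.   -0.87  2.28  0.72  0.4   0.5 ] th 0.443
n
60
(array([ 0.63,  0.01, -0.61,  2.12,  0.  ,  0.85,  0.  ]), np.float64(0.0), 0.0)
(array([ 0.74,  0.12, -0.56,  2.2 , -0.08,  0.33,  0.24]), np.float64(0.0), 0.0)
(array([ 0.74,  0.41, -0.63,  2.15,  0.83,  0.19, -0.59]), np.float64(0.0), 0.0)
(array([ 0.72,  0.68, -0.87,  1.48,  0.53,  1.23, -0.24]), np.float64(0.0), 0.0)
n
70
(array([ 0.63,  0.01, -0.61,  2.12,  0.  ,  0.85,  0.  ]), np.float64(0.0), 0.0)
(array([ 0.69,  0.16, -0.55,  2.1 ,  0.06,  0.56,  0.1 ]), np.float64(0.0), 0.0)
(array([ 0.53,  0.4 , -0.42,  2.02,  0.27,  0.42, -0.08]), np.float64(0.0), 0.0)
(array([ 0.44,  0.57, -0.45,  1.46,  0.26,  1.17, -0.06]), np.float64(0.0), 0.0)
n
80
(array([ 0.63,  0.01, -0.61,  2.12,  0.  ,  0.85,  0.  ]), np.float64(0.0), 0.0)
(array([ 0.67,  0.22, -0.55,  1.99,  0.14,  0.79,  0.03]), np.float64(0.0), 0.0)
(array([ 0.55,  0.45, -0.48,  1.91,  0.3 ,  0.67, -0.1 ]), np.float64(0.0), 0.0)
(array([ 0.47,  0.58, -0.49,  1.46,  0.28,  1.17, -0.08]), np.float64(0.0), 0.0)
-n
60
(array([
[... 286 characters left out ...]
9,  2.82]), np.float64(0.0), 0.0)
-n
70
(array([-1.35, -0.21,  1.25,  2.18,  0.34,  0.82,  2.82]), np.float64(6.9), 0.066)
(array([ 1.31,  0.33, -1.27,  2.13,  0.54,  0.62,  2.82]), np.float64(1.5), 0.02)
(array([ 0.98,  0.55, -0.96,  2.05,  0.83,  0.53,  2.62]), np.float64(0.0), 0.0)
(array([ 0.82,  0.76, -1.06,  1.48,  0.68,  1.29,  2.82]), np.float64(0.0), 0.0)
-n
80
(array([-1.35, -0.21,  1.25,  2.18,  0.34,  0.82,  2.82]), np.float64(6.9), 0.066)
(array([ 1.25,  0.44, -1.27,  2.01,  0.56,  0.88,  2.82]), np.float64(0.5), 0.009)
(array([ 1.  ,  0.65, -1.04,  1.93,  0.78,  0.81,  2.69]), np.float64(0.0), 0.0)
(array([ 0.82,  0.76, -1.06,  1.48,  0.68,  1.29,  2.82]), np.float64(0.0), 0.0)
```

View pics/s5.png

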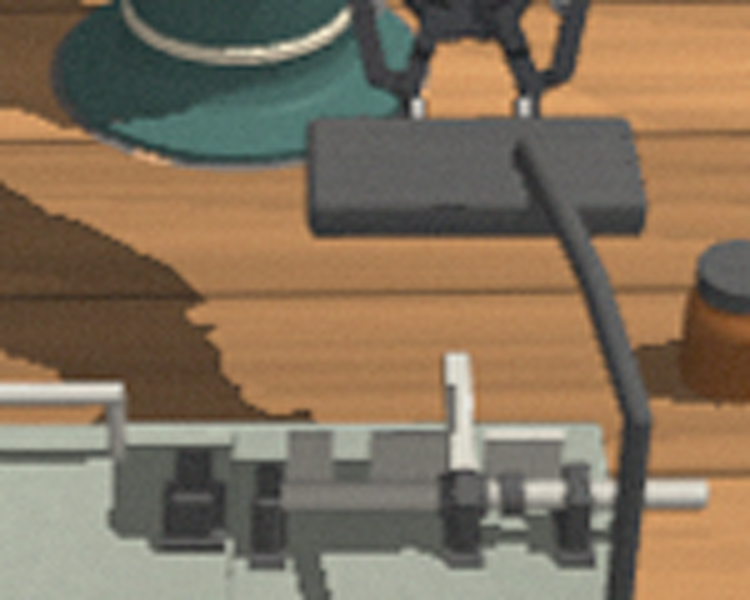

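The handle sits in the open notch, tip at (457,353), the same height as when fully down before. The bolt end protrudes at (708,492) and the hand is clear. Next is the hatch, with tool z normal and pitch about 70°.

Run:
```python
from st import *
m=pose([-200,-60,270],80,'n');print(rows(interp(c,m,10)))
```

```text
[-182.4  113.8  251. ] [1.4 7.4 3. ] 0.586 [ 0.42 -0.01 -0.88  2.28  0.7   0.4   0.51] th 0.448
[[ -0.292   0.12   -1.736   0.155   0.035   0.033]
 [ -0.584   0.241  -3.473   0.31    0.07    0.067]
 [ -0.876   0.361  -5.209   0.465   0.105   0.1  ]
 [ -1.168   0.481  -6.945   0.62    0.14    0.134]
 [ -1.46    0.602  -8.681   0.775   0.175   0.167]
 [ -1.752   0.722 -10.418   0.93    0.21    0.2  ]
 [ -2.044   0.842 -12.154   1.085   0.244   0.234]
 [ -2.337   0.963 -13.89    1.239   0.279   0.267]
 [ -2.629   1.083 -15.626   1.394   0.314   0.301]
 [ -2.921   1.203 -17.363   1.549   0.349   0.334]]
```

apply_moves([
  [[-0.3,0.1,-1.7,0.155,0.035,0.03],[-0.6,0.2,-3.5,0.31,0.07,0.07],[-0.9,0.4,-5.2,0.465,0.105,0.1],[-1.2,0.5,-6.9,0.62,0.14,0.13],[-1.5,0.6,-8.7,0.775,0.175,0.17],[-1.8,0.7,-10.4,0.93,0.21,0.2],[-2,0.8,-12.2,1.085,0.245,0.23],[-2.3,1,-13.9,1.24,0.28,0.27]],
], hand=4)

```text
clock: 13.92
eef_pos: [0.4767, -0.01, 0.2452]
ee_rot: [-0.524, 1.316, -0.242]
force: [-0.1, -0.3, -0.9]
finger_gap: 0.465
```

Run:
```python
from st import *
m=pose([-200,-60,270],80,'n');m2=pose([-118,-130,235],70,'n');A=interp(c,m,2);A+=interp(m,m2,6)
print(rows(A),sim(s["joint_positions"],A))
```

```text
[-194.9  -26.7  263.3] [-0.1 -0.3 -0.9] 0.465 [ 0.59  0.03 -0.7   2.11  0.14  0.78  0.09] th 0.453
[[-2.9900e-01 -1.4860e+00 -7.1700e-01  1.5200e-01  3.2000e-02  3.4000e-02]
 [-5.9800e-01 -2.9730e+00 -1.4340e+00  3.0400e-01  6.5000e-02  6.7000e-02]
 [ 3.6700e-01 -4.4070e+00 -5.9200e-01  3.0500e-01  3.6000e-02  6.3000e-02]
 [ 1.3330e+00 -5.8420e+00  2.5100e-01  3.0600e-01  7.0000e-03  5.8000e-02]
 [ 2.2980e+00 -7.2760e+00  1.0930e+00  3.0600e-01 -2.2000e-02  5.4000e-02]
 [ 3.2630e+00 -8.7110e+00  1.9350e+00  3.0700e-01 -5.1000e-02  4.9000e-02]
 [ 4.2280e+00 -1.0146e+01  2.7780e+00  3.0800e-01 -7.9000e-02  4.5000e-02]
 [ 5.1930e+00 -1.1580e+01  3.6200e+00  3.0900e-01 -1.0800e-01  4.1000e-02]] (array([ 0.69,  0.2 , -0.57,  2.05,  0.11,  0.58,  0.06]), np.float64(0.0), 0.0)
```

apply_moves([
  [[-0.3,-1.5,-0.7,0.15,0.03,0.03],[-0.6,-3,-1.4,0.305,0.065,0.07],[0.4,-4.4,-0.6,0.305,0.035,0.06],[1.3,-5.8,0.25,0.305,0.007,0.06],[2.3,-7.3,1.1,0.306,-0.02,0.055],[3.3,-8.7,1.9,0.307,-0.05,0.05],[4.2,-10.1,2.8,0.308,-0.08,0.045],[5.2,-11.6,3.6,0.31,-0.108,0.04]],
])

```text
clock: 14.92
eef_pos: [0.5546, -0.1133, 0.2172]
ee_rot: [-0.005, 1.22, -0.018]
force: [0.4, -0.1, -0.1]
finger_gap: 0.468
```

Run:
```python
from st import *
g=pose([-85,-130,149],70,'n');A=interp(c,g,7)
print(rows(A),sim(s["joint_positions"],A))
```

```text
[-117.1 -129.7  234.7] [ 0.4 -0.1 -0.1] 0.468 [ 0.7   0.2  -0.58  2.02  0.12  0.6   0.05] th 0.659
[[ 1.308e+00 -3.000e-03  9.000e-03  1.000e-03  0.000e+00  0.000e+00]
 [ 2.615e+00 -5.000e-03  1.800e-02  1.000e-03  0.000e+00  0.000e+00]
 [ 3.923e+00 -8.000e-03  2.800e-02  2.000e-03  1.000e-03  0.000e+00]
 [ 5.231e+00 -1.100e-02  3.700e-02  2.000e-03  1.000e-03  0.000e+00]
 [ 6.539e+00 -1.400e-02  4.600e-02  3.000e-03  1.000e-03  0.000e+00]
 [ 7.846e+00 -1.600e-02  5.500e-02  3.000e-03  1.000e-03  0.000e+00]
 [ 9.154e+00 -1.900e-02  6.500e-02  4.000e-03  2.000e-03  1.000e-03]] (array([ 0.56,  0.4 , -0.46,  2.02,  0.3 ,  0.42, -0.11]), np.float64(0.0), 0.0)
```

apply_moves([
  [[1.3,0,0,0,0,0],[2.6,0,0,0,0,0],[3.9,0,0,0,0,0],[5.2,0,0,0,0,0],[6.5,0,0,0,0,0],[7.8,0,0.1,0,0,0],[9.1,0,0.1,0,0,0],[9.1,0,0.1,0,0,0]],
])

```text
clock: 15.92
eef_pos: [0.5862, -0.113, 0.1316]
ee_rot: [-0.001, 1.222, -0.014]
force: [0.7, 0.4, -0.1]
finger_gap: 0.468
```

Run:
```python
from st import *
im=get_image("scene");cv2.imwrite("pics/s6.png",cv2.resize(im[140:260,190:340],(750,600),interpolation=cv2.INTER_CUBIC)[:,:,::-1])
```

```text
[ -85.4 -129.   149.2] [ 0.7  0.4 -0.1] 0.468 [ 0.57  0.38 -0.48  2.02  0.3   0.44 -0.11] th 0.223
```

View pics/s6.png

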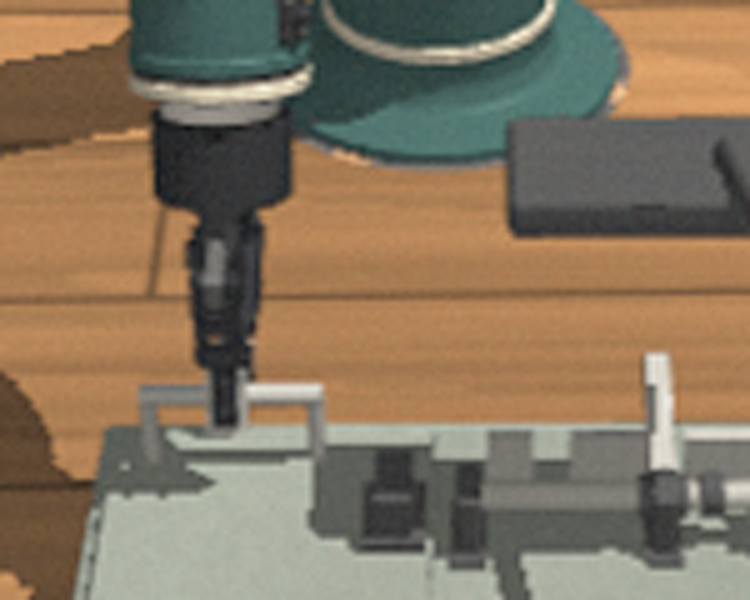

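One finger is in front of the pull bar at (225,400) with the bar between the fingers, and no contact force. The handle is still down in its notch. Closing.

apply_moves([
  [[0,0,0,0,0,0],[0,0,0,0,0,0],[0,0,0,0,0,0],[0,0,0,0,0,0],[0,0,0,0,0,0]],
], hand=0.4, squeeze=50)

```text
clock: 16.6
eef_pos: [0.5852, -0.1134, 0.1327]
ee_rot: [-0.004, 1.222, -0.018]
force: [-11.7, 1.6, 8.9]
finger_gap: 0.12
```

Run:
```python
from st import *
# arc about hinge: keep the grasp offset as gripped
b=np.array(b);v=np.array([b[0]-50,b[2]-96])
def hh(d,p): 
    t=np.radians(d);return pose([50+v[0]*np.cos(t)+v[1]*np.sin(t),b[1],96-v[0]*np.sin(t)+v[1]*np.cos(t)],p,'n')
np.save("v.npy",np.r_[v,b[1]])
A=[hh(d,70+d/2.8) for d in range(4,57,4)];print(rows(A[:8]));print(rows(A[8:],ref=A[7]));print(sim(s["joint_positions"],A))
```

```text
[ -86.4 -129.4  150.3] [-11.7   1.6   8.9] 0.12 [ 0.57  0.38 -0.48  2.03  0.29  0.44 -0.11] th 0.231
[[-7.450e-01 -5.000e-03  6.640e-01  3.000e-03  2.400e-02  0.000e+00]
 [-1.437e+00 -7.000e-03  1.375e+00  3.000e-03  4.900e-02  1.000e-03]
 [-2.075e+00 -1.000e-02  2.133e+00  3.000e-03  7.400e-02  1.000e-03]
 [-2.657e+00 -1.300e-02  2.933e+00  3.000e-03  9.900e-02  1.000e-03]
 [-3.180e+00 -1.600e-02  3.771e+00  3.000e-03  1.240e-01  1.000e-03]
 [-3.640e+00 -1.900e-02  4.643e+00  3.000e-03  1.490e-01  1.000e-03]
 [-4.037e+00 -2.200e-02  5.545e+00  3.000e-03  1.740e-01  1.000e-03]
 [-4.368e+00 -2.500e-02  6.472e+00  3.000e-03  1.990e-01  1.000e-03]]
[[-0.445  0.     0.877  0.     0.025 -0.   ]
 [-0.826  0.     1.782  0.     0.05   0.   ]
 [-1.141  0.     2.712 -0.     0.075 -0.   ]
 [-1.388  0.     3.661 -0.     0.1    0.   ]
 [-1.566  0.     4.624  0.     0.125 -0.   ]
 [-1.675  0.     5.598 -0.     0.15  -0.   ]]
(array([ 0.47,  0.6 , -0.5 ,  1.42,  0.29,  1.2 , -0.08]), np.float64(0.0), 0.0)
```

apply_moves([
  [[-0.75,0,0.65,0,0.024,0],[-1.45,0,1.4,0,0.049,0],[-2.1,0,2.1,0,0.074,0],[-2.65,0,2.9,0,0.099,0],[-3.2,0,3.8,0,0.124,0],[-3.65,0,4.65,0,0.149,0],[-4.05,0,5.55,0,0.174,0],[-4.35,0,6.5,0,0.199,0]],
])

```text
clock: 17.6
eef_pos: [0.6299, -0.1141, 0.1966]
ee_rot: [-0.015, 1.426, -0.029]
force: [-32.9, 1.8, 29.4]
finger_gap: 0.117
```

```bash
cat > st2.py <<'E'
from st import *
vv=np.load("v.npy");v=vv[:2]
def hh(d,p): 
    t=np.radians(d);return pose([50+v[0]*np.cos(t)+v[1]*np.sin(t),vv[2],96-v[0]*np.sin(t)+v[1]*np.cos(t)],p,'n')
print("open deg",np.degrees(np.arctan2(b[2]-96,b[0]-50)*-1+np.arctan2(v[1],v[0])))
E
python3 - <<'E'
from st2 import *
A=[hh(d,70+d/2.8) for d in range(36,57,4)];print(rows(A))
E
```

```text
[ -38.1 -129.3  215.1] [-32.9   1.8  29.4] 0.117 [ 0.52  0.45 -0.49  1.71  0.26  0.9  -0.08] th 1.224
open deg 31.80193232232951
[[-3.570e-01 -7.000e-03  9.910e-01  3.000e-03  2.000e-02  2.000e-03]
 [-7.420e-01 -1.000e-02  1.895e+00  3.000e-03  4.500e-02  2.000e-03]
 [-1.061e+00 -1.400e-02  2.823e+00  3.000e-03  7.000e-02  2.000e-03]
 [-1.312e+00 -1.700e-02  3.771e+00  3.000e-03  9.500e-02  2.000e-03]
 [-1.495e+00 -2.000e-02  4.733e+00  3.000e-03  1.200e-01  2.000e-03]
 [-1.608e+00 -2.300e-02  5.706e+00  3.000e-03  1.450e-01  2.000e-03]]
```

apply_moves([
  [[-0.55,0,0.85,0,0.02,0],[-0.9,0,1.75,0,0.045,0],[-1.25,0,2.7,0,0.07,0],[-1.5,0,3.65,0,0.095,0],[-1.7,0,4.65,0,0.12,0],[-1.75,0,5.2,0,0.13,0],[-1.75,0,5.2,0,0.13,0]],
])

```text
clock: 18.48
eef_pos: [0.6813, -0.1148, 0.2223]
ee_rot: [-0.075, 1.549, -0.088]
force: [-5.9, -0.2, 11.8]
finger_gap: 0.115
```

```bash
python3 st2.py
```

```text
[  15.7 -129.1  241. ] [-5.9 -0.2 11.8] 0.115 [ 0.44  0.57 -0.47  1.45  0.27  1.16 -0.09] th 1.67
open deg 54.9840267428736
```

Hatch at about 55°. Release with a small opening and retreat straight up.

apply_moves([
  [[0,0,0,0,0,0],[0,0,0,0,0,0],[0,0,0,0,0,0],[-1.5,0,0,0,0,0],[-4,0,0,0,0,0],[-7,0,0,0,0,0],[-11,0,0,0,0,0],[-14,0,0,0,0,0]],
], hand=2.6)

```text
clock: 19.48
eef_pos: [0.6783, -0.114, 0.364]
ee_rot: [-0.051, 1.547, -0.064]
force: [-0.1, -0.4, -0.1]
finger_gap: 0.305
```

Run:
```python
from st import *
im=get_image("scene");cv2.imwrite("pics/s7.png",cv2.resize(im[100:340,150:450],(750,600),interpolation=cv2.INTER_CUBIC)[:,:,::-1])
```

```text
[  12.6 -128.5  382.7] [-0.1 -0.4 -0.1] 0.305 [ 0.44  0.48 -0.5   1.26  0.23  1.42 -0.05] th 1.47
```

View pics/s7.png

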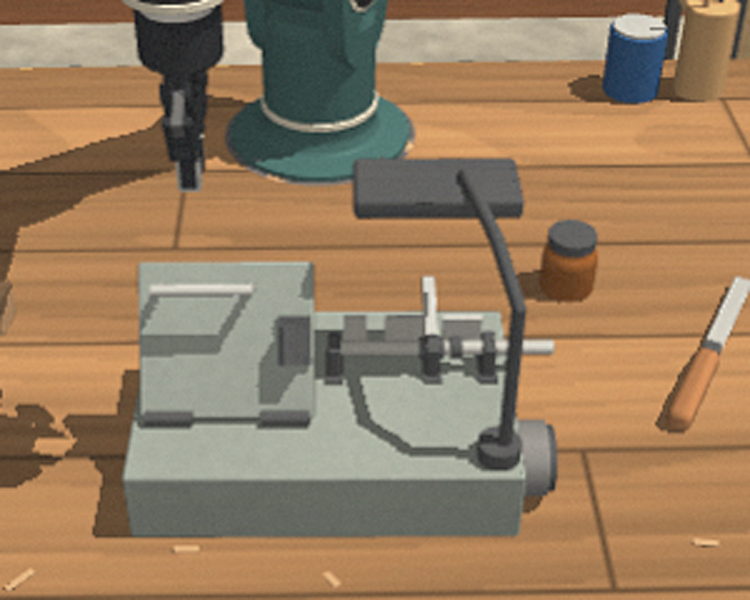

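The hatch stands open (bar at (150–251,289)), the handle is still down at (428,285), lamp, jar and chisel are in place, and the hand is clear. One numeric check of the hatch angle, then hand in.

Run:
```python
from h import *
u=(np.array([[251,289.],[150,289]])+.5)/2.5-.5+[150,100]
f=lambda t:(proj("scene",b2w(q,[[.05-.135*np.cos(t[0])+.05*np.sin(t[0]),y,.096+.135*np.sin(t[0])+.05*np.cos(t[0])] for y in(-.08,-.18)]))-u).ravel()
r=least_squares(f,[.9]);print(np.degrees(r.x),r.fun.round(1))
if r.x[0]>.83: close_job();print("closed",read_state()["clock"])
```

```text
[55.48490379] [0.7 0.1 0.6 0.2]
the job is handed in; nothing more can be done
the job is handed in; nothing more can be done
```

The job is done and handed in after about 20 s on the robot clock. The bolt is drawn with its handle down in the open notch, and the hatch stands open at about 55°.

- **Bolt:** I gripped the handle with the hand tilted in below the lamp and lifted it to about 0.6 rad. I drew the bolt about 65 mm and lowered the handle to its lower stop. After I let go, it sat as low in the picture as when it was first shut in its notch, and it had not moved in the last picture.
- **Hatch:** I swung it open by the pull bar and released it. The arm position gave 55.0° and the last picture gave 55.5°.
- **Surroundings:** the last picture shows the lamp, wax jar and chisel apparently where they were. The blank was outside that picture's frame, but the arm never went near it. The hand was clear, with no force on it.
- **Forces and detours:** the wrist force reached about 44 N while swinging the hatch, because I was pushing slightly towards the hinge; I corrected this part-way. My first approach ran joints 5 and 6 to the end of their allowed range before reaching anything, so I backed out and came in with a different arm posture.

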